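# Fit entry-hole plates to birdhouse fronts

## Task

Lay the three round cherry entry-hole plates on the three birdhouse fronts, one at a time, each flat and centred over the bore of the same size as its own hole: first the largest, then the medium, last the smallest. Leave the square plate, the solid disc and the two corner brackets where they lie.

Things in the scene. Friction and masses are not known exactly. Their poses are not given: they have to be found in the camera images.
- plate_large_mid (a point): large entry-hole plate: loose flat round ring of dark red cherry, outer diameter 62 mm, round hole 40 mm through its middle, 18 mm thick, lying flat on the bench. The point is its centre, 9 mm above its underside; z is the ring's axis (up).
- plate_medium_mid (a point): medium entry-hole plate: loose flat round ring of dark red cherry, outer diameter 51 mm, round hole 30 mm through its middle, 18 mm thick, lying flat on the bench. The point is its centre, 9 mm above its underside; z is the ring's axis (up).
- plate_small_mid (a point): small entry-hole plate: loose flat round ring of dark red cherry, outer diameter 40 mm, round hole 22 mm through its middle, 18 mm thick, lying flat on the bench. The point is its centre, 9 mm above its underside; z is the ring's axis (up).
- bore_large (a point): large birdhouse front: rectangular orange-brown cedar board (lighter than the plates) 140 mm long, 120 mm wide, 16 mm thick, lying flat and fixed to the bench, with a dark round bore 40 mm across. The point is the centre of the bore at the board's upper face (16 mm above the bench), on the board's middle line, 15 mm from the board's centre towards the robot; x runs along the 140 mm length, z up.
- bore_medium (a point): medium birdhouse front: rectangular orange-brown cedar board (lighter than the plates) 140 mm long, 108 mm wide, 16 mm thick, lying flat and fixed to the bench, with a dark round bore 30 mm across. The point is the centre of the bore at the board's upper face (16 mm above the bench), on the board's middle line, 15 mm from the board's centre towards the robot; x runs along the 140 mm length, z up.
- bore_small (a point): small birdhouse front: rectangular orange-brown cedar board (lighter than the plates) 140 mm long, 96 mm wide, 16 mm thick, lying flat and fixed to the bench, with a dark round bore 22 mm across. The point is the centre of the bore at the board's upper face (16 mm above the bench), on the board's middle line, 15 mm from the board's centre towards the robot; x runs along the 140 mm length, z up.
- square_mid (a point): not wanted: loose square cherry plate, 51 x 51 mm, 18 mm thick, with a 30 mm round hole. The point is its centre, 9 mm above the bench.
- disc_mid (a point): not wanted: loose solid round cherry disc without a hole, diameter 51 mm, 18 mm thick. The point is its centre, 9 mm above the bench.
- bracket1_mid (a point): not wanted: loose galvanized L-shaped corner bracket to the left of the fronts, one leg 45 x 30 mm flat on the bench, the other 45 mm upright, 3 mm thick. The point is the middle of the flat leg, 1.5 mm above the bench.
- bracket2_mid (a point): not wanted: loose galvanized L-shaped corner bracket to the right of the fronts, one leg 45 x 30 mm flat on the bench, the other 45 mm upright, 3 mm thick. The point is the middle of the flat leg, 1.5 mm above the bench.
Not all that is in view belongs to the job. What is shaped like the part that bears plate_large_mid but green or orange is not meant.

How it is judged:
On the way, in this order (a step that is already met when the one before it is completed fails the run):
1. the large plate lies centred on the large front (horizontal distance between plate_large_mid and bore_large below 0.01 m and z of plate_large_mid in the frame of bore_large between 0.005 and 0.013 m and angle between plate_large_mid's own z axis and vertical below 0.12 rad and linear speed of plate_large below 0.02 m/s), for 0.2 s.
2. the medium plate lies centred on the medium front (horizontal distance between plate_medium_mid and bore_medium below 0.01 m and z of plate_medium_mid in the frame of bore_medium between 0.005 and 0.013 m and angle between plate_medium_mid's own z axis and vertical below 0.12 rad and linear speed of plate_medium below 0.02 m/s), for 0.2 s.
3. the small plate lies centred on the small front (horizontal distance between plate_small_mid and bore_small below 0.01 m and z of plate_small_mid in the frame of bore_small between 0.005 and 0.013 m and angle between plate_small_mid's own z axis and vertical below 0.12 rad and linear speed of plate_small below 0.02 m/s), for 0.2 s.
At the end, for the whole second after the job is handed in: Each round plate lies flat (within 0.12 rad) and at rest on the front whose bore matches its hole, its centre within 10 mm of the bore's centre horizontally and its underside on the board (within 4 mm) (all of step 1 and all of step 2 and all of step 3); the robot touches nothing.
It fails at once if the square plate is moved by more than 15 mm (distance of square_mid from where it was at the start of the episode above 0.015 m).
It fails at once if the solid disc is moved by more than 15 mm (distance of disc_mid from where it was at the start of the episode above 0.015 m).
It fails at once if the left bracket is moved by more than 15 mm (distance of bracket1_mid from where it was at the start of the episode above 0.015 m).
It fails at once if the right bracket is moved by more than 15 mm (distance of bracket2_mid from where it was at the start of the episode above 0.015 m).
It also fails if it takes over 77 s, if anything falls off the work surface, if the arm or the gripper's body presses on something with over 40 N, if the wrist force passes 120 N, or if a joint passes its speed limit or range.

## Robot

A 6-joint arm with a two-finger parallel gripper is mounted at the origin on the work surface. World frame = base frame: x ahead of the robot, y to its left, z up, the work surface at z = 0. Lengths are in m, angles in rad, forces in N, time in s.
With the tool pointing down it reaches from about 0.25 to 0.775 m from the base axis. Payload 4 kg.
Tool frame: the origin (TCP) lies at the very end of the fingers, on their centre line; the grasp point (between the pads) lies 19 mm behind it (robot.pinch_z is the distance from the TCP to the grasp point, in m); z points along the fingers, y is the line along which they close (so a half turn about z gives the same grasp; the last joint's range is limited). The gripper opens to 94 mm and grips with 3 to 60 N. Pads are 16 mm wide; open, the fingers measure 119 mm over their backs; the gripper's body (75 mm by 177 mm) begins 78 mm behind the grasp point.
Start: joints at [-1.337, 0.087, 1.371, -0, 1.684, -0.103], TCP at [0.182, -0.519, 0.206] pointing down, gripper open.
Joint ranges: [-3.1, 3.1], [-0.76, 2.03], [0.27, 2.55], [-1.08, 4.22], [0.17, 2.65], [-2.57, 2.57]. Speed limits (rad/s): [2.79, 2.79, 3.14, 3.14, 3.14, 3.14].

## Interface

Orientations are given as [roll, pitch, yaw] about the fixed x, y, z axes, in that order (R = Rz(yaw) Ry(pitch) Rx(roll)).
In Python, from bench import robot gives the robot as it stands.
- The arm moves only by the tool arm_command, never from a script. Its argument "targets" is one flat list of numbers, 7 for each row, row after row: the turn, a rotation vector about the tool's x, y, z in degrees, then the shift along the tool's x, y, z in mm, then the closure, from -1 (fully open) to 1 (shut). In form: [ax, ay, az, x, y, z, hand, ax, ay, az, x, y, z, hand, ...]. A call has 1 to 20 rows; each row is the pose to reach, as a shift and turn from the pose commanded when the call began, along the tool's axes at that moment; what a row does not reach only later rows make up. A row lasts 1/10 s, in which the tool goes at most 50 mm and 8.59 degrees, less where a joint would pass 70% of its speed; a pose out of reach is approached as far as the arm can. A call with a gripper value outside its range is refused whole. The fingers move at their own pace and stop on an object; the grip force is fixed at half the most. Time passes only in rows, so rows that repeat a pose let the fingers close. It gives the time, the measured TCP pose, the force, the opening and the grip force at its end, in the units of the state.
- robot.get_obs(): the state, without advancing time (a new reading comes with each control period).
- robot.snapshot(name): name is "side" or "top"; returns a dict with "color" (420x560x3 uint8, red, green, blue), "range_z" (420x560 float32, m along the optical axis (not along the pixel's ray), 0 where there is no reading), "fx", "fy", "cx", "cy" (pixels), "T" (4x4, takes a point from camera to world coordinates). Camera axes: x right, y down, z forward; pixel columns grow to the right and rows downward; lengths in m; the calibration is good to about 2 mm. A picture is of the moment at which its call begins.
- robot.close_job(): hands the job in; it is judged then, once.
The state is a dict: "time": time; "joint_positions": joint angles; "qvel": joint speeds; "joint_torque": joint torques, N m; "tool_pos": TCP position; "ee_rot": TCP orientation; "wrist_force": force on the tool from outside, world axes, zero at the start; "wrist_torque": the same for the moment, N m; "width": finger opening in m; "finger_force": force on a finger pad.
Only numpy, scipy, OpenCV 4.12 (cv2) and the standard library are available. Lean on these libraries where they do the work, as an engineer would, in place of code of your own. Each camera call takes 0.05 s, during which the arm holds its last target. There are 200 camera calls.

## Working session

There is one attempt and no reset: what is moved stays moved. The work goes in short steps, Python scripts to look and compute and a tool call to move; the robot and the scene stay as the last step left them, time stands still between calls to the robot, and variables do not carry over. Pictures are saved under pics/ and viewed, at most 14 in all, crops included, and the job is handed in when it is done.

Besides the shell and the picture viewer there is one more tool, called as name(argument=value, ...) on one line, values as JSON. arm_command: Moves the arm, as the interface text tells. Its arguments: {"type":"object","properties":{"targets":{"type":"array"}},"required":["targets"]}

```bash
mkdir -p pics; ls
python3 - <<'E'
from bench import robot
import cv2,numpy as np
for n in("top","side"):
    s=robot.snapshot(n); cv2.imwrite(f"pics/{n}0.png",s["color"][:,:,::-1]); np.savez(f"{n}0.npz",**s)
    print(n,s["fx"],s["cx"],s["cy"],np.round(s["T"],3).tolist())
o=robot.get_obs(); print({k:np.round(v,3).tolist() for k,v in o.items()}, robot.pinch_z)
E
```

```text
pics
top 446.8119452054898 282.27115963796774 204.9157225461628 [[0.023, -0.997, 0.067, 0.435], [-1.0, -0.023, 0.001, -0.015], [0.001, -0.067, -0.998, 1.272], [0.0, 0.0, 0.0, 1.0]]
side 475.90948833769716 276.60177395798166 217.53916194231203 [[-0.986, -0.115, 0.117, 0.362], [-0.163, 0.622, -0.766, 0.885], [0.015, -0.775, -0.632, 0.783], [0.0, 0.0, 0.0, 1.0]]
{'time': 0.1, 'joint_positions': [-1.337, 0.088, 1.372, -0.0, 1.684, -0.103], 'qvel': [-0.001, -0.002, -0.002, 0.0, -0.001, 0.0], 'joint_torque': [0.002, -34.125, -30.33, 0.072, 0.03, -0.0], 'tool_pos': [0.182, -0.519, 0.204], 'ee_rot': [-3.14, -0.0, 0.337], 'wrist_force': [0.772, 0.081, -0.199], 'wrist_torque': [0.001, 0.042, 0.031], 'finger_force': 0.0, 'width': 0.094} 0.0188
```

View pics/top0.png

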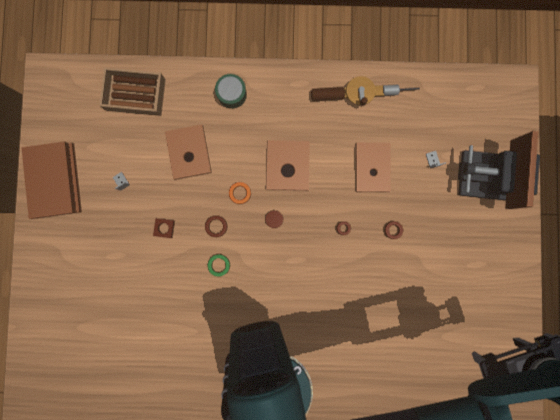

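View pics/side0.png

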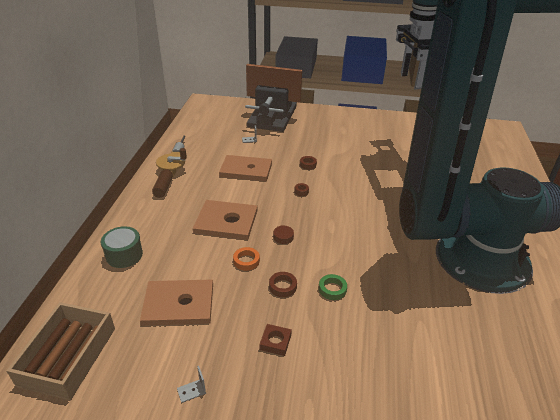

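The top view shows rings at (216,226) large, (343,228) small and (393,230) medium, with the square at (164,228) and the disc at (274,219). The boards are at (189,157), (288,170) and (374,172), and the green and orange rings are decoys. The side view shows the same items: rings at (283,284), (301,189) and (308,162), bores at (185,299), (232,217) and (252,167).

```bash
cat > v.py <<'E'
import cv2,numpy as np
def ray(s,u,v):
    d=s["T"][:3,:3]@np.array([(u-s["cx"])/s["fx"],(v-s["cy"])/s["fy"],1]); return s["T"][:3,3],d
def plane(s,u,v,z):
    o,d=ray(s,u,v); return o+d*(z-o[2])/d[2]
def tri(a,pa,b,pb):
    (o,d),(p,e)=ray(a,*pa),ray(b,*pb); k=np.linalg.lstsq(np.c_[d,-e],p-o,rcond=None)[0]
    q,r=o+d*k[0],p+e*k[1]; return (q+r)/2,np.linalg.norm(q-r)
E
python3 - <<'E'
import cv2,numpy as np
for n,P in(("top",[(207,226),(216,226),(178,148),(189,157),(288,170),(274,219),(260,240),(374,172)]),("side",[(272,285),(283,284),(284,233),(165,310),(185,299),(225,227),(232,217),(252,167),(350,320)])):
    s=np.load(n+"0.npz"); h=cv2.cvtColor(s["color"],cv2.COLOR_RGB2HSV)
    for u,v in P: print(n,u,v,s["color"][v,u],h[v,u])
E
```

```text
top 207 226 [110  67  50] [  9 139 110]
top 216 226 [158 121  91] [ 13 108 158]
top 178 148 [155 107  77] [ 12 128 155]
top 189 157 [55 40 34] [ 9 97 55]
top 288 170 [62 49 40] [12 90 62]
top 274 219 [114  65  49] [  7 145 114]
top 260 240 [151 115  85] [ 14 111 151]
top 374 172 [61 50 44] [11 71 61]
side 272 285 [101  56  37] [  9 162 101]
side 283 284 [163 125  93] [ 14 110 163]
side 284 233 [101  59  39] [ 10 157 101]
side 165 310 [158 109  74] [ 13 136 158]
side 185 299 [63 51 41] [14 89 63]
side 225 227 [161 112  79] [ 12 130 161]
side 232 217 [63 47 37] [ 12 105  63]
side 252 167 [88 63 44] [ 13 127  88]
side 350 320 [181 139 103] [ 14 110 181]
```

```bash
cat >> v.py <<'E'
def blob(s,u,v,r=24,th=None):
    """outer contour (hull) of the dark thing nearest (u,v): centroid, sub-pixel moments, area"""
    k=4; V=s["color"].max(2).astype(np.uint8); x0,y0=int(u)-r,int(v)-r
    c=cv2.resize(V[y0:y0+2*r,x0:x0+2*r],None,fx=k,fy=k,interpolation=cv2.INTER_CUBIC)
    m=(c<(th or 125)).astype(np.uint8)
    cs,_=cv2.findContours(m,cv2.RETR_EXTERNAL,cv2.CHAIN_APPROX_NONE)
    cs=[q for q in cs if cv2.contourArea(q)>150]
    q=min(cs,key=lambda q:np.hypot(*(q[:,0].mean(0)-r*k)))
    h=cv2.convexHull(q); M=cv2.moments(h)
    return ((M["m10"]/M["m00"]+.5)/k-.5+x0,(M["m01"]/M["m00"]+.5)/k-.5+y0),M["m00"]/k/k,cv2.boundingRect(q)[2:]
E
python3 - <<'E'
from v import *
t,s=np.load("top0.npz"),np.load("side0.npz")
T={"A":((216,226),(283,284)),"B":((343,228),(301,189)),"C":((393,230),(308,162)),"sq":((164,228),(276,340)),"disc":((274,219),(284,234)),
"boreL":((189,157),(185,299)),"boreM":((288,170),(232,217)),"boreR":((374,172),(252,167))}
for n,(a,b) in T.items():
    th=105 if n[0]=="b" else 128
    A,ar,w=blob(t,*a,th=th); B,br,w2=blob(s,*b,r=24 if n[0]!="b" else 14,th=th)
    z=.016 if n[0]=="b" else .009
    p,e=tri(t,A,s,B); print(n,np.round(A,1),np.round(B,1),"tri",np.round(p,4),round(e,4),"top",np.round(plane(t,*A,z)[:2],4),"side",np.round(plane(s,*B,z)[:2],4),"dia mm",round(2*np.sqrt(ar/np.pi)*1.25/.4468,1),w,w2)
# board heights/axes
for n,(u,v) in {"L":(189,140),"M":(288,155),"R":(374,155)}.items():
    R=t["range_z"]; d=R[v,u-5:u+6].mean(); o,r=ray(t,u,v); print(n,"depth z",round((o+r*d)[2],4))
E
```

```text
A [215.6 225.9] [282.1 284.9] tri [0.4562 0.1734 0.0059] 0.0002 top [0.4563 0.173 ] side [0.4558 0.1763] dia mm 63.0 (92, 88) (117, 109)
B [342.3 227.7] [300.9 190. ] tri [ 0.4594 -0.1848  0.008 ] 0.0001 top [ 0.4594 -0.1847] side [ 0.4594 -0.1834] dia mm 41.8 (67, 56) (63, 59)
C [392.4 229.4] [307.6 162.9] tri [ 0.4575 -0.3263  0.0078] 0.001 top [ 0.4579 -0.326 ] side [ 0.4568 -0.3244] dia mm 54.1 (82, 75) (72, 60)
sq [163.7 227.5] [274.8 340.4] tri [0.4479 0.3204 0.0051] 0.0006 top [0.4482 0.3194] side [0.4472 0.3232] dia mm 60.7 (88, 81) (135, 132)
disc [273.4 218.7] [282.7 235. ] tri [0.4804 0.0106 0.0073] 0.0002 top [0.4804 0.0106] side [0.48   0.0125] dia mm 50.9 (75, 74) (87, 78)
boreL [188.3 156.5] [184.7 299. ] tri [0.6511 0.2563 0.0138] 0.0003 top [0.6509 0.2559] side [0.6501 0.2581] dia mm 28.1 (41, 40) (56, 42)
boreM [287.4 170.1] [231.4 217.3] tri [ 0.6187 -0.0261  0.0138] 0.0003 top [ 0.6185 -0.026 ] side [ 0.6178 -0.0235] dia mm 37.6 (55, 54) (62, 38)
boreR [373.1 171.9] [250.7 165.7] tri [ 0.6192 -0.2689  0.0148] 0.0002 top [ 0.6191 -0.2686] side [ 0.6187 -0.2671] dia mm 19.7 (29, 29) (28, 14)
L depth z 0.016
M depth z 0.0164
R depth z 0.0169
```

Large ring → middle bore (0.619,-0.026), medium ring (right) → left bore (0.651,0.256), small ring → right bore (0.619,-0.269). The present yaw of 0.337 is within joint range everywhere, so I keep it. First I go above the large ring.

arm_command(targets=[0,0,0,10,-11,2,-1,0,0,0,29,-34,5,-1,0,0,0,54,-62,9,-1,0,0,0,83,-95,15,-1,0,0,0,112,-129,20,-1,0,0,0,142,-163,25,-1,0,0,0,171,-197,30,-1,0,0,0,200,-231,35,-1,0,0,0,229,-264,40,-1,0,0,0,259,-298,46,-1,0,0,0,288,-332,51,-1,0,0,0,317,-366,56,-1,0,0,0,346,-399,61,-1,0,0,0,376,-433,66,-1,0,0,0,405,-467,71,-1,0,0,0,434,-501,77,-1,0,0,0,459,-529,81,-1,0,0,0,478,-551,84,-1,0,0,0,488,-562,86,-1,0,0,0,488,-562,86,-1])

```text
time: 2.1
tool_pos: [0.4559, 0.1737, 0.1187]
ee_rot: [-3.141, 0.002, 0.339]
wrist_force: [-0.1, -0.3, 0.3]
width: 0.0943
finger_force: 0.0
```

```bash
cat >> v.py <<'E'
def go(obs,goal):
    from scipy.spatial.transform import Rotation as Q
    d=np.array(goal)-obs["tool_pos"]; R=Q.from_euler("xyz",obs["ee_rot"]).as_matrix()
    print("t",round(obs["time"],1),"tcp",np.round(obs["tool_pos"],4),"rpy",np.round(obs["ee_rot"],3),"shift mm",np.round(R.T@d*1000,1),"w",round(obs["width"],4),"F",np.round(obs["wrist_force"],1))
E
python3 -c "
from v import *; from bench import robot
go(robot.get_obs(),[.456,.1734,.004])"
```

```text
t 2.1 tcp [0.4559 0.1737 0.1187] rpy [-3.141e+00  2.000e-03  3.390e-01] shift mm [  0.2   0.4 114.7] w 0.0943 F [-0.1 -0.3  0.3]
```

arm_command(targets=[0,0,0,0,0,15,-1,0,0,0,0,0,45,-1,0,0,0,0,0,80,-1,0,0,0,0,0,104,-1,0,0,0,0,0,114,-1,0,0,0,0,0,114,-1,0,0,0,0,0,114,1,0,0,0,0,0,114,1,0,0,0,0,0,114,1,0,0,0,0,0,114,1,0,0,0,0,0,114,1,0,0,0,0,0,114,1,0,0,0,0,0,114,1,0,0,0,0,0,114,1,0,0,0,0,0,110,1,0,0,0,0,0,90,1,0,0,0,0,0,60,1,0,0,0,0,0,40,1,0,0,0,0,0,34,1,0,0,0,0,0,34,1])

```text
time: 4.1
tool_pos: [0.4569, 0.1726, 0.0858]
ee_rot: [3.141, -0.001, 0.337]
wrist_force: [-0.2, 0.5, -0.5]
width: 0.0617
finger_force: 30.0
```

```bash
python3 -c "
from v import *; from bench import robot
go(robot.get_obs(),[.6187,-.026,.0835])
s=robot.snapshot('side'); c=s['color'][:,:,::-1]; cv2.imwrite('pics/g1.png',cv2.resize(c[170:350,160:400],None,fx=3,fy=3))"
```

```text
t 4.1 tcp [0.4569 0.1726 0.0858] rpy [ 3.141e+00 -1.000e-03  3.370e-01] shift mm [ 87.  241.    2.5] w 0.0617 F [-0.2  0.5 -0.5]
```

View pics/g1.png

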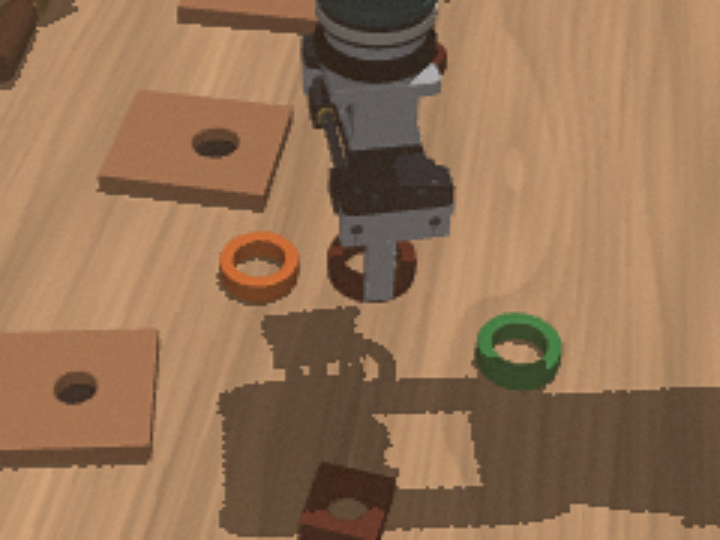

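The crop shows the ring held level in the fingers at about (372,270), opening 61.7 mm. Next I carry it over the large bore and lower it to just above the board.

arm_command(targets=[0,0,0,4,12,0,1,0,0,0,13,36,0,1,0,0,0,26,72,0,1,0,0,0,40,110,0,1,0,0,0,53,148,0,1,0,0,0,67,186,0,1,0,0,0,78,217,0,1,0,0,0,85,235,0,1,0,0,0,87,241,0,1,0,0,0,87,241,0,1,0,0,0,87,241,10,1,0,0,0,87,241,25,1,0,0,0,87,241,42,1,0,0,0,87,241,54,1,0,0,0,87,241,60,1,0,0,0,87,241,60,1])

```text
time: 5.75
tool_pos: [0.6174, -0.0256, 0.0241]
ee_rot: [-3.141, 0.002, 0.337]
wrist_force: [0.6, -0.4, 0.1]
width: 0.062
finger_force: 30.0
```

```bash
python3 -c "
from v import *; from bench import robot
go(robot.get_obs(),[.6187,-.026,.0218])
s=robot.snapshot('side'); c=s['color'][:,:,::-1]; cv2.imwrite('pics/p1.png',cv2.resize(c[150:260,170:310],None,fx=5,fy=5))"
```

```text
t 5.8 tcp [ 0.6174 -0.0256  0.0241] rpy [-3.141e+00  2.000e-03  3.370e-01] shift mm [1.1 0.8 2.3] w 0.062 F [ 0.6 -0.4  0.1]
```

View pics/p1.png

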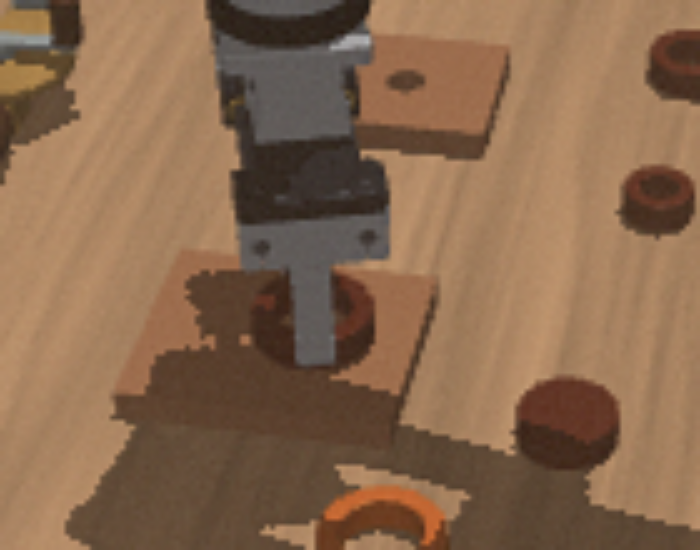

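The ring sits over the board at crop (313,318), close to touching. I lower it 2 mm, release, rise, and check.

arm_command(targets=[0,0,0,1,1,1,1,0,0,0,1,1,2,1,0,0,0,1,1,2,1,0,0,0,1,1,2,-1,0,0,0,1,1,2,-1,0,0,0,1,1,2,-1,0,0,0,1,1,2,-1,0,0,0,1,1,2,-1,0,0,0,1,1,2,-1,0,0,0,1,1,-8,-1,0,0,0,1,1,-30,-1,0,0,0,1,1,-60,-1,0,0,0,1,1,-88,-1,0,0,0,1,1,-98,-1,0,0,0,1,1,-98,-1])

```text
time: 7.3
tool_pos: [0.621, -0.0269, 0.1262]
ee_rot: [3.139, -0.005, 0.337]
wrist_force: [0.3, 0.3, -0.4]
width: 0.0942
finger_force: 0.0
```

```bash
python3 -c "
from v import *; from bench import robot
o=robot.get_obs();go(o,[.4577,-.3263,.12]);go(o,[.6187,-.026,.12])
s=robot.snapshot('side'); A=blob(s,232,213,r=20,th=128);print(A,plane(s,*A[0],.025))
c=s['color'][:,:,::-1]; cv2.imwrite('pics/r1.png',cv2.resize(c[150:260,170:310],None,fx=4,fy=4))"
```

```text
t 7.3 tcp [ 0.621  -0.0269  0.1262] rpy [ 3.139 -0.005  0.337] shift mm [-253.1  228.6    5.6] w 0.0942 F [ 0.3  0.3 -0.4]
t 7.3 tcp [ 0.621  -0.0269  0.1262] rpy [ 3.139 -0.005  0.337] shift mm [-1.9 -1.7  6.2] w 0.0942 F [ 0.3  0.3 -0.4]
((227.21575950624643, 218.44097248093783), 838.8125, (129, 116)) [ 0.6240589  -0.00668615  0.025     ]
```

View pics/r1.png

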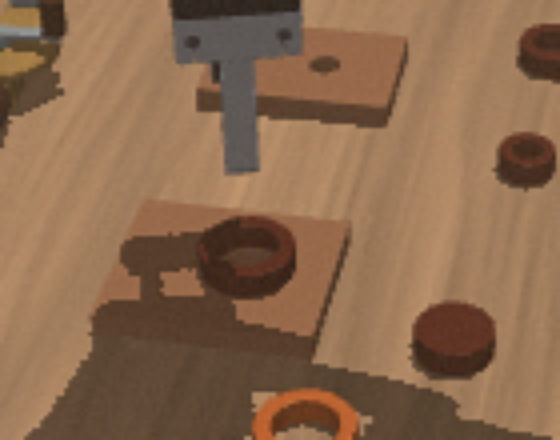

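The ring lies flat on the middle board at crop (247,257), apparently centred. I move above the medium ring and check the placement from above.

arm_command(targets=[0,0,0,-10,9,0,-1,0,0,0,-30,27,1,-1,0,0,0,-58,53,2,-1,0,0,0,-91,82,3,-1,0,0,0,-124,112,4,-1,0,0,0,-157,142,5,-1,0,0,0,-190,172,6,-1,0,0,0,-221,200,6,-1,0,0,0,-242,219,6,-1,0,0,0,-253,228,6,-1,0,0,0,-253,228,6,-1,0,0,0,-253,228,6,-1])

```text
time: 8.55
tool_pos: [0.456, -0.3246, 0.1166]
ee_rot: [-3.14, 0.0, 0.337]
wrist_force: [1.5, 0.3, -0.4]
width: 0.0939
finger_force: 0.0
```

```bash
python3 -c "
from v import *; from bench import robot
o=robot.get_obs();go(o,[.4577,-.3263,.0045])
t=robot.snapshot('top'); s=robot.snapshot('side')
A=blob(t,287,170,th=122); B=blob(s,232,214,r=18,th=118); print(A,B,tri(t,A[0],s,B[0]),plane(t,*A[0],.025))
c=t['color'][:,:,::-1]; d=s['color'][:,:,::-1]
cv2.imwrite('pics/c1.png',np.hstack([cv2.resize(c[130:210,248:328],None,fx=4,fy=4),cv2.resize(d[174:254,192:272],None,fx=4,fy=4)]))"
```

```text
t 8.6 tcp [ 0.456  -0.3246  0.1166] rpy [-3.14   0.     0.337] shift mm [  1.    2.3 112.1] w 0.0939 F [ 1.5  0.3 -0.4]
((287.3439713224196, 169.73218535934052), 358.875, (85, 86)) ((231.07538373172997, 214.29723322090237), 426.1875, (99, 83)) (array([ 0.61861032, -0.02567545,  0.02406885]), np.float64(0.00035121211223610344)) [ 0.61829781 -0.02569467  0.025     ]
```

View pics/c1.png

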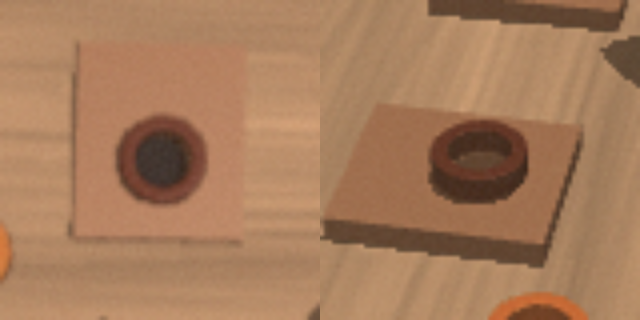

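The large plate is centred within about 0.5 mm: top crop (162,160), triangulated (0.6186,-0.0257,0.024). Now I grasp the medium ring.

arm_command(targets=[0,0,0,1,2,15,-1,0,0,0,1,2,45,-1,0,0,0,1,2,80,-1,0,0,0,1,2,104,-1,0,0,0,1,2,113,-1,0,0,0,1,2,113,-1,0,0,0,1,2,113,1,0,0,0,1,2,113,1,0,0,0,1,2,113,1,0,0,0,1,2,113,1,0,0,0,1,2,113,1,0,0,0,1,2,113,1,0,0,0,1,2,113,1,0,0,0,1,2,113,1,0,0,0,1,2,109,1,0,0,0,1,2,90,1,0,0,0,1,2,60,1,0,0,0,1,2,39,1,0,0,0,1,2,33,1,0,0,0,1,2,33,1])

```text
time: 10.65
tool_pos: [0.4583, -0.3276, 0.0855]
ee_rot: [3.14, -0.001, 0.337]
wrist_force: [-0.1, 0.7, -0.9]
width: 0.0509
finger_force: 30.0
```

```bash
python3 -c "
from v import *; from bench import robot
go(robot.get_obs(),[.6511,.2562,.0835])"
```

```text
t 10.7 tcp [ 0.4583 -0.3276  0.0855] rpy [ 3.14e+00 -1.00e-03  3.37e-01] shift mm [ 374.9 -487.3    1.4] w 0.0509 F [-0.1  0.7 -0.9]
```

arm_command(targets=[0,0,0,7,-10,0,1,0,0,0,22,-29,0,1,0,0,0,45,-58,0,1,0,0,0,71,-93,0,1,0,0,0,97,-127,0,1,0,0,0,124,-161,0,1,0,0,0,150,-195,0,1,0,0,0,176,-229,0,1,0,0,0,202,-263,0,1,0,0,0,229,-297,0,1,0,0,0,255,-331,0,1,0,0,0,281,-365,0,1,0,0,0,307,-399,0,1,0,0,0,334,-433,0,1,0,0,0,352,-458,0,1,0,0,0,367,-477,0,1,0,0,0,375,-487,0,1,0,0,0,375,-487,0,1])

```text
time: 12.45
tool_pos: [0.6496, 0.2581, 0.0823]
ee_rot: [-3.141, 0.003, 0.339]
wrist_force: [-0.3, -0.5, 0.0]
width: 0.0506
finger_force: 30.0
```

```bash
python3 -c "
from v import *; from bench import robot
go(robot.get_obs(),[.6511,.2562,.0215])
s=robot.snapshot('side'); c=s['color'][:,:,::-1]; cv2.imwrite('pics/p2.png',cv2.resize(c[210:340,110:290],None,fx=4,fy=4))"
```

```text
t 12.4 tcp [0.6496 0.2581 0.0823] rpy [-3.141e+00  3.000e-03  3.390e-01] shift mm [ 1.   2.3 60.8] w 0.0506 F [-0.3 -0.5  0. ]
```

View pics/p2.png

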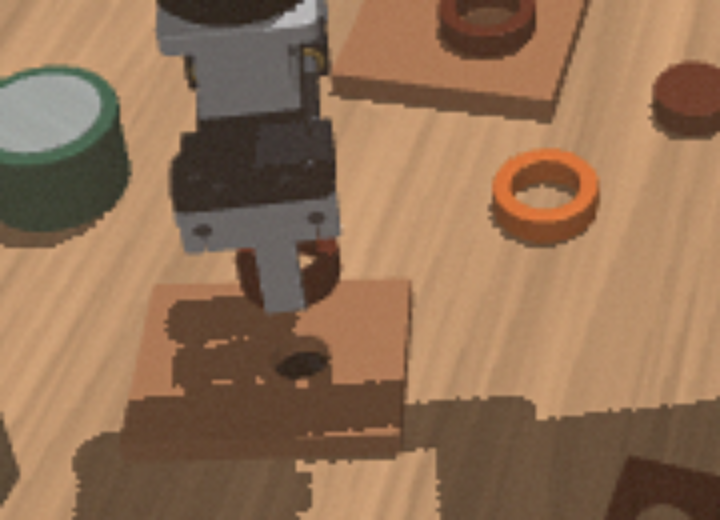

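The ring is held level over the left board, with the bore visible below at crop (302,362). I lower it, release and rise.

arm_command(targets=[0,0,0,1,2,10,1,0,0,0,1,2,28,1,0,0,0,1,2,46,1,0,0,0,1,2,56,1,0,0,0,1,2,60,1,0,0,0,1,2,62,1,0,0,0,1,2,62,1,0,0,0,1,2,62,1,0,0,0,1,2,62,-1,0,0,0,1,2,62,-1,0,0,0,1,2,62,-1,0,0,0,1,2,62,-1,0,0,0,1,2,62,-1,0,0,0,1,2,62,-1,0,0,0,1,2,54,-1,0,0,0,1,2,30,-1,0,0,0,1,2,0,-1,0,0,0,1,2,-25,-1,0,0,0,1,2,-35,-1,0,0,0,1,2,-35,-1])

```text
time: 14.5
tool_pos: [0.6536, 0.2553, 0.1223]
ee_rot: [3.141, -0.005, 0.337]
wrist_force: [-0.3, 0.9, -0.0]
width: 0.0937
finger_force: 0.0
```

```bash
python3 -c "
from v import *; from bench import robot
go(robot.get_obs(),[.4594,-.1848,.12])"
```

```text
t 14.5 tcp [0.6536 0.2553 0.1223] rpy [ 3.141 -0.005  0.337] shift mm [-328.8  351.2    0.8] w 0.0937 F [-0.3  0.9 -0. ]
```

arm_command(targets=[0,0,0,-7,7,0,-1,0,0,0,-23,25,0,-1,0,0,0,-49,53,0,-1,0,0,0,-79,84,0,-1,0,0,0,-108,116,0,-1,0,0,0,-138,148,0,-1,0,0,0,-168,179,0,-1,0,0,0,-197,211,0,-1,0,0,0,-227,242,0,-1,0,0,0,-256,274,0,-1,0,0,0,-283,302,0,-1,0,0,0,-306,327,0,-1,0,0,0,-322,344,0,-1,0,0,0,-328,351,0,-1,0,0,0,-328,351,0,-1,0,0,0,-328,351,0,-1])

```text
time: 16.1
tool_pos: [0.4586, -0.1839, 0.1186]
ee_rot: [-3.14, 0.001, 0.337]
wrist_force: [-0.0, 0.2, 0.4]
width: 0.0943
finger_force: 0.0
```

```bash
python3 -c "
from v import *; from bench import robot
o=robot.get_obs();go(o,[.4594,-.1848,.0045])
t=robot.snapshot('top'); s=robot.snapshot('side')
A=blob(t,188,157,th=122); B=blob(s,185,296,r=18,th=118); print(A,B,tri(t,A[0],s,B[0]),plane(t,*A[0],.025))
c=t['color'][:,:,::-1]; d=s['color'][:,:,::-1]
cv2.imwrite('pics/c2.png',np.hstack([cv2.resize(c[117:197,148:228],None,fx=4,fy=4),cv2.resize(d[256:336,145:225],None,fx=4,fy=4)]))"
```

```text
t 16.1 tcp [ 0.4586 -0.1839  0.1186] rpy [-3.14e+00  1.00e-03  3.37e-01] shift mm [  0.6   1.4 114.1] w 0.0943 F [-0.   0.2  0.4]
((188.35847018572824, 155.4906109481916), 266.40625, (76, 74)) ((183.38424932443172, 295.7155360832936), 524.25, (104, 102)) (array([0.65307046, 0.25474086, 0.02179302]), np.float64(0.0006776133202639094)) [0.65217349 0.25396902 0.025     ]
```

View pics/c2.png

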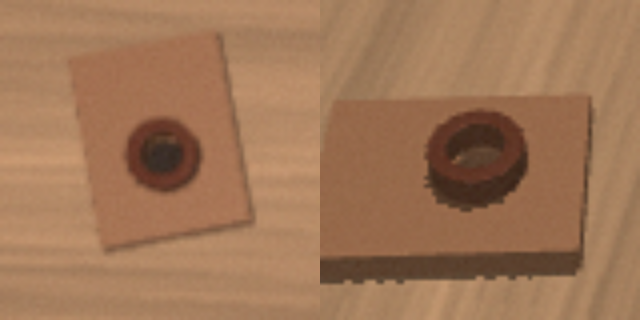

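The medium plate lies flat and about 2 mm from the bore centre, well inside tolerance. Now the small ring.

arm_command(targets=[0,0,0,1,1,20,-1,0,0,0,1,1,55,-1,0,0,0,1,1,90,-1,0,0,0,1,1,110,-1,0,0,0,1,1,115,-1,0,0,0,1,1,115,-1,0,0,0,1,1,115,1,0,0,0,1,1,115,1,0,0,0,1,1,115,1,0,0,0,1,1,115,1,0,0,0,1,1,115,1,0,0,0,1,1,115,1,0,0,0,1,1,115,1,0,0,0,1,1,115,1,0,0,0,1,1,115,1,0,0,0,1,1,109,1,0,0,0,1,1,85,1,0,0,0,1,1,55,1,0,0,0,1,1,35,1,0,0,0,1,1,35,1])

```text
time: 18.2
tool_pos: [0.4625, -0.1867, 0.0885]
ee_rot: [3.136, -0.005, 0.337]
wrist_force: [1.0, -0.6, 1.4]
width: 0.0397
finger_force: 30.0
```

```bash
python3 -c "
from v import *; from bench import robot
go(robot.get_obs(),[.6192,-.2688,.0835])"
```

```text
t 18.2 tcp [ 0.4625 -0.1867  0.0885] rpy [ 3.136 -0.005  0.337] shift mm [120.7 129.3   6.4] w 0.0397 F [ 1.  -0.6  1.4]
```

arm_command(targets=[0,0,0,8,9,0,1,0,0,0,26,28,0,1,0,0,0,54,58,0,1,0,0,0,82,88,0,1,0,0,0,106,114,0,1,0,0,0,118,127,0,1,0,0,0,122,131,0,1,0,0,0,122,131,0,1,0,0,0,122,131,0,1])

```text
time: 19.1
tool_pos: [0.6176, -0.2681, 0.0832]
ee_rot: [-3.14, 0.002, 0.337]
wrist_force: [-0.8, 0.7, -0.4]
width: 0.0392
finger_force: 30.0
```

```bash
python3 -c "
from v import *; from bench import robot
go(robot.get_obs(),[.6192,-.2688,.0215])"
```

```text
t 19.1 tcp [ 0.6176 -0.2681  0.0832] rpy [-3.14e+00  2.00e-03  3.37e-01] shift mm [ 1.4  1.3 61.7] w 0.0392 F [-0.8  0.7 -0.4]
```

arm_command(targets=[0,0,0,1,1,10,1,0,0,0,1,1,28,1,0,0,0,1,1,46,1,0,0,0,1,1,56,1,0,0,0,1,1,60,1,0,0,0,1,1,62,1,0,0,0,1,1,62,1,0,0,0,1,1,62,1,0,0,0,1,1,62,-1,0,0,0,1,1,62,-1,0,0,0,1,1,62,-1,0,0,0,1,1,62,-1,0,0,0,1,1,62,-1,0,0,0,1,1,62,-1,0,0,0,1,1,62,-1,0,0,0,1,1,50,-1,0,0,0,1,1,25,-1,0,0,0,1,1,-10,-1,0,0,0,1,1,-35,-1,0,0,0,1,1,-35,-1])

```text
time: 21.1
tool_pos: [0.6227, -0.2708, 0.1265]
ee_rot: [3.133, -0.008, 0.337]
wrist_force: [0.5, -0.3, 0.6]
width: 0.094
finger_force: 0.0
```

arm_command(targets=[0,0,0,-10,0,-5,-1,0,0,0,-30,0,-20,-1,0,0,0,-65,0,-40,-1,0,0,0,-105,0,-50,-1,0,0,0,-145,0,-50,-1,0,0,0,-180,0,-50,-1,0,0,0,-205,0,-50,-1,0,0,0,-215,0,-50,-1,0,0,0,-215,0,-50,-1,0,0,0,-215,0,-50,-1])

```text
time: 22.1
tool_pos: [0.4172, -0.3399, 0.1686]
ee_rot: [-3.14, -0.0, 0.337]
wrist_force: [0.6, 0.5, -0.6]
width: 0.094
finger_force: 0.0
```

```bash
python3 -c "
from v import *; from bench import robot
t=robot.snapshot('top'); s=robot.snapshot('side')
A=blob(t,373,171,th=122,r=16); B=blob(s,251,163,r=14,th=118); print(A,B,tri(t,A[0],s,B[0]),plane(t,*A[0],.025))
c=t['color'][:,:,::-1]; d=s['color'][:,:,::-1]
cv2.imwrite('pics/end.png',np.vstack([c[100:280,80:520],d[120:350,100:540]]))"
```

```text
((373.2785885645742, 171.45711715313874), 156.3125, (61, 56)) ((250.5209984703101, 163.15743637880684), 149.8125, (56, 51)) (array([ 0.61908525, -0.26732906,  0.0247689 ]), np.float64(5.036093154147261e-05)) [ 0.61907624 -0.26727929  0.025     ]
```

View pics/end.png

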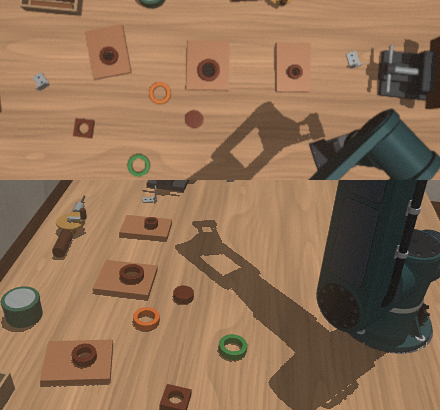

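All three plates lie on their matching boards: top crop (109,55), (208,70), (294,71). The small plate is about 1.5 mm off its bore centre. The square, the disc and both brackets lie where they were, and the arm is clear.

```bash
python3 -c "
from bench import robot
print(robot.close_job())"
```

```text
the job is handed in; nothing more can be done
None
```

All three plates were laid flat on their matching fronts in the order large, medium, small, measured within about 0.5, 2.5 and 1.5 mm of their bore centres, and the job is handed in at about 22 s; the hand-in returned no verdict.

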